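# Clear broken crockery off the draining board and reset the rinse valve

### The job

Get the draining board ready for rinsing: with the scraper block, push the three broken crockery chips off the board into the green scrap tray at its end (they are sharp, so never touch them with the gripper), then leave the scraper standing upright on the steel board. Next turn the red wheel valve clockwise (seen from above) by its black crank handle until it is fully closed against its stop, and open it again by exactly two full turns. Finish while still gripping the crank handle there, with nothing else on the worktop disturbed.

Things in the scene. Friction and masses are not known exactly. Their poses are not given: they have to be found in the camera images.
- drainer: fixed steel draining board with a green tray at its +x end. Origin: centre of the board's underside. Board: 200 mm (x) by 170 mm (y), flat top 30 mm above the worktop, ending at x = 100 mm, where things drop 26 mm into the tray. A lip 8 mm high along each y edge leaves 154 mm clear between. Left or right of the robot (the valve on the other side), yaw up to 0.2 rad
- tray (a point): centre of the green scrap tray's floor, 4 mm above the worktop, at x = 147 mm in the drainer's frame; the tray is 94 mm (x) by 170 mm (y), with walls 30 mm high on its three outer sides and open towards the board
- chip1: loose blue crockery chip, 20 to 26 mm across, 10 mm high, a flat many-sided piece, 14 g; origin at the centre of its underside; starts on the steel board, within 36 mm of its midline (y = 0) and between x = -20 and 62 mm
- chip2: as chip1, a second chip
- chip3: as chip1, a third chip
- scraper: loose scraper block, 0.1 to 0.25 kg, standing on the worktop between board and valve: orange base 32 mm (its x) by 120 mm (y), 22 mm high, and on it a black grip rib 20 mm (x) by 90 mm (y), its top 63 mm above the underside. Origin: centre of the underside. Grip it across the rib, closing along its x; the base's broad side (+x or -x) pushes
- valve: fixed brass valve body with copper pipe stubs along its y (up to 33 mm high, reaching 72 mm from the centre). Origin: on the wheel's axis at worktop height; the axis is vertical. Its x axis points to where the crank handle stands when the valve is fully closed
- wheel (a joint): turn of the red handwheel (114 mm across, rim 55 to 69 mm above the worktop), rad: 0 = closed against a hard stop, growing as it opens anticlockwise seen from above, to 22; one turn is 6.283. Stays where left; turning takes about 2 N at the handle. Direction of the handle from the axis = valve yaw + this value. Starts at 1.6 to 4.5
- crank: black upright crank handle on the wheel rim, 18 mm in diameter, 50 mm from the wheel's axis, standing from 70 to 118 mm above the worktop; origin at the centre of its lower end. It spins freely about its own vertical axis, so a gripper can hold it from above with constant yaw and carry it round in a circle
- mug: bystander, leave alone: loose yellow mug, 85 mm tall, 72 mm across, with a handle; origin at the centre of its underside
- soap: bystander, leave alone: loose blue soap bottle with a white cap, 170 mm tall, 60 mm across; origin at the centre of its underside
- sponge: bystander, leave alone: loose yellow and green washing-up sponge, 75 x 110 x 33 mm; origin at the centre of its underside
- beaker: bystander, leave alone: loose red beaker, 100 mm tall, 76 mm across; origin at the centre of its underside
- jar: bystander, leave alone: loose glass jar with a red lid, 100 mm tall, 70 mm across; origin at the centre of its underside
There are look-alikes about, which are no part of the job. Leave any turquoise look-alike of the valve alone. Several things have the shape of the scraper; the one meant has the colours described above.

How it is judged:
By the outcome, as a careful person would: the job done as asked, in the order asked, and still so for the second after the job is handed in, while the arm keeps its last pose, push and grip.
It also fails if it takes over 69 s, if anything falls off the work surface, if the arm or the gripper's body presses on something with over 40 N, if the wrist force passes 120 N, or if a joint passes its speed limit or range.

### The arm

A 6-joint arm with a two-finger parallel gripper is mounted at the origin on the work surface. World frame = base frame: x ahead of the robot, y to its left, z up, the work surface at z = 0. Lengths are in m, angles in rad, forces in N, time in s.
With the tool pointing down it reaches from about 0.275 to 0.975 m from the base axis. Payload 8.4 kg.
Tool frame: the origin (TCP) lies at the very end of the fingers, on their centre line; the grasp point (between the pads) lies 19 mm behind it (manip.grip_point_offset is the distance from the TCP to the grasp point, in m); z points along the fingers, y is the line along which they close (so a half turn about z gives the same grasp; the last joint's range is limited). The gripper opens to 92 mm and grips with 3 to 60 N. Pads are 20 mm wide; open, the fingers measure 128 mm over their backs; the gripper's body (75 mm by 189 mm) begins 69 mm behind the grasp point.
Start: joints at [1.331, 0.353, 1.633, -0, 1.155, -0.002], TCP at [0.147, 0.607, 0.215] pointing down, gripper open.
Joint ranges: [-2.63, 2.63], [-0.92, 2.1], [0.06, 2.66], [-1.3, 4.44], [0, 2.69], [-3.02, 3.02]. Speed limits (rad/s): [2.22, 2.22, 2.79, 3.14, 3.14, 3.14].

### API

Orientations are given as a rotation vector (axis times angle).
In Python, from plant import manip, imaging, status gives the robot as it stands. Calls block until the motion is done:
- manip.move_ptp(position, orientation): joint-space move of the TCP to a pose.
- manip.line_to(position, rot=None, rate=0.15): straight line of the TCP; rot=None keeps the orientation; rate is the mean speed in m/s.
- manip.set_joints(angles): joint-space move.
- manip.gripper_to(opening, f_grip=None): finger opening in m; f_grip is the grip in N (None keeps the last); returns when the fingers have stopped.
- manip.sleep(seconds).
- manip.ik(position, orientation): joint angles nearest the present ones, or None.
- imaging.get_image(name): name is "scene" or "top"; returns the picture (384x512x3 uint8, red, green, blue); there is no depth.
- imaging.calibration(name): a dict with "mtx" (3x3 intrinsics, pixels), "rvec" (rotation vector, rad) and "tvec" (3), from world to camera coordinates, as OpenCV has them. Camera axes: x right, y down, z forward; pixel columns grow to the right and rows downward; lengths in m; the calibration is good to about 2 mm. A picture is of the moment at which its call begins. calibration takes no time and is no camera call.
A pose or a line that the arm cannot do raises manip.MotionError and nothing moves.
- manip.sign_off(): hands the job in; it is judged then, once.
Readings, each from a call of its own:
- status.current_time(): time.
- status.current_q(): joint angles.
- status.current_joint_velocities(): joint speeds.
- status.current_joint_torque(): joint torques, N m.
- status.current_ee_pos(): TCP position.
- status.current_orientation(): TCP orientation.
- status.current_ft_force(): force on the tool from outside, world axes, zero at the start.
- status.current_torque(): the same for the moment, N m.
- status.current_opening(): finger opening in m.
- status.current_grasp_force(): force on a finger pad.
Only numpy, scipy, OpenCV 4.12 (cv2) and the standard library are available. Lean on these libraries where they do the work, as an engineer would, in place of code of your own. Each camera call takes 0.05 s, during which the arm holds its last target. There are 200 camera calls.

## Working session

There is one attempt and no reset: what is moved stays moved. The work goes in short steps, each a Python script; the robot and the scene stay as the last script left them, time stands still between calls to the robot, and variables do not carry over. Pictures are saved under pics/ and viewed, at most 10 in all, crops included, and the job is handed in when it is done.

```bash
mkdir -p pics; ls; python3 - <<'E'
from plant import manip, imaging, status
import cv2,numpy as np
for n in("scene","top"):
    im=imaging.get_image(n); np.save(f"pics/{n}0.npy",im)
    cv2.imwrite(f"pics/{n}0.png",cv2.resize(im[:,:,::-1],(800,600),interpolation=cv2.INTER_CUBIC))
    c=imaging.calibration(n);R=cv2.Rodrigues(c["rvec"])[0];print(n,c["mtx"].round(1).tolist(),(-R.T@np.ravel(c["tvec"])).round(3),R[2].round(2))
print(status.current_time(),status.current_orientation(),status.current_opening(),manip.grip_point_offset)
E
```

```text
pics
scene [[453.8, 0.0, 253.3], [0.0, 453.8, 187.9], [0.0, 0.0, 1.0]] [1.201 0.357 1.043] [-0.56 -0.3  -0.78]
top [[456.6, 0.0, 255.7], [0.0, 456.6, 191.0], [0.0, 0.0, 1.0]] [ 0.252 -0.014  1.528] [ 0.17  0.01 -0.98]
0.1 [-3.72574121e-01 -3.11926372e+00  1.99633093e-03] 0.0921564153335554 0.0187
```

View pics/scene0.png

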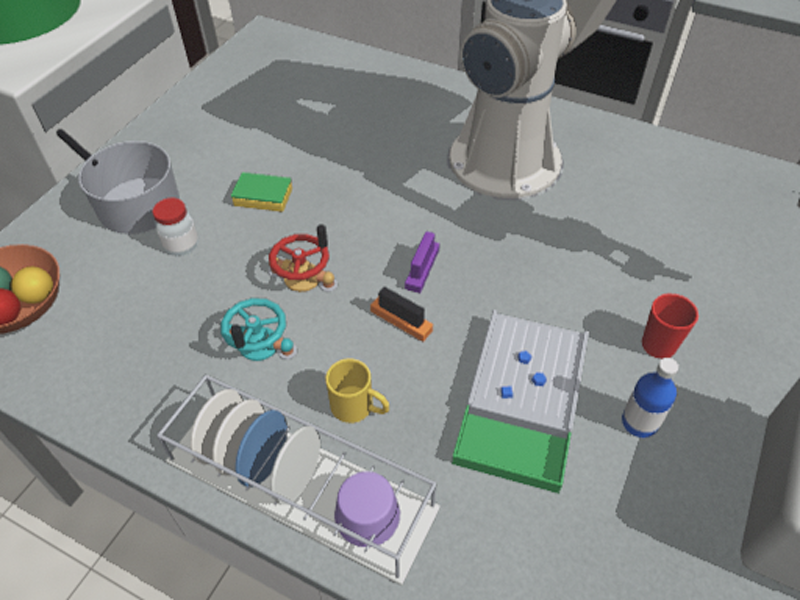

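View pics/top0.png

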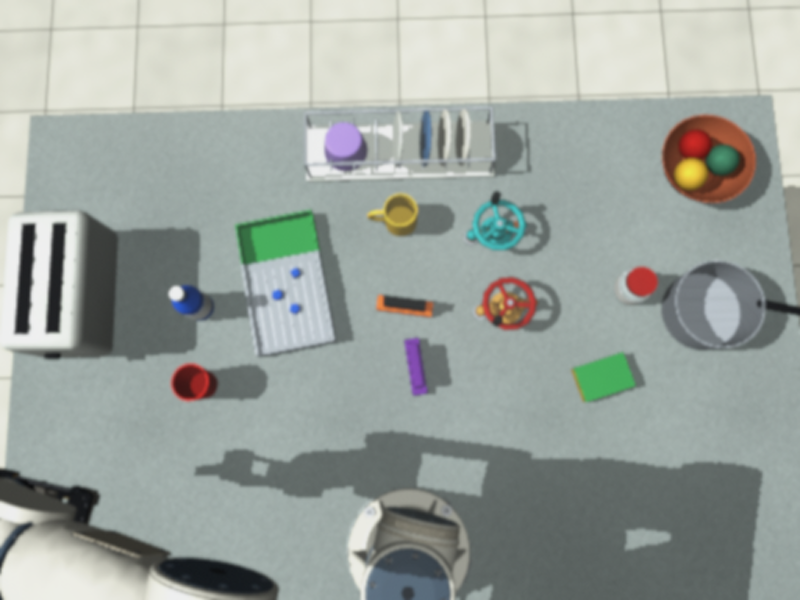

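The scene view shows three groups of look-alikes:
- **Scraper:** orange base with black rib at (402,312), and a purple one at (423,262). The orange and black one matches the description.
- **Valve:** red wheel at (299,257), and a turquoise one at (254,328). The red one is meant. Its crank is at (321,236).
- **Drainer:** at (525,385), on the left (+y), with the chips at (525,357), (540,379) and (507,392).

Next I'll measure these and make one crop to confirm.

```bash
cat > h.py <<'E'
import cv2,numpy as np
from scipy.spatial.transform import Rotation as Ro
from plant import manip, imaging, status
def cam(n):
    c=imaging.calibration(n);return c["mtx"],cv2.Rodrigues(c["rvec"])[0],np.ravel(c["tvec"])
def cast(n,uv,z):
    K,R,t=cam(n);uv=np.atleast_2d(np.asarray(uv,float));o=-R.T@t
    d=np.c_[uv,np.ones(len(uv))]@np.linalg.inv(K).T@R
    return (o+d*((z-o[2])/d[:,2])[:,None])[:,:2]
def mask(im,h,s,v):
    x=cv2.cvtColor(im,cv2.COLOR_RGB2HSV)
    lo,hi=(h[0],s[0],v[0]),(h[1],s[1],v[1])
    return cv2.inRange(x,lo,hi)
def box(m,x0,y0,x1,y1):   # box in the 800x600 view pixels
    k=.64;o=np.zeros_like(m);s=np.s_[int(y0*k):int(y1*k),int(x0*k):int(x1*k)];o[s]=m[s];return o
def big(m):
    c=max(cv2.findContours(m,cv2.RETR_EXTERNAL,cv2.CHAIN_APPROX_NONE)[0],key=cv2.contourArea);return c[:,0,:]
def down(a):  # tool down, fingers closing along world direction a
    y=np.array([np.cos(a),np.sin(a),0]);z=np.array([0,0,-1.]);return Ro.from_matrix(np.c_[np.cross(y,z),y,z]).as_rotvec()
def cen(m):
    M=cv2.moments(m,True);return np.array([M["m10"],M["m01"]])/M["m00"]
E
python3 - <<'E'
from h import *
np.set_printoptions(precision=4,suppress=True)
S=np.load("pics/scene0.npy");T=np.load("pics/top0.npy")
F=(0,255)
cfg={"scene":(S,dict(org=(360,280,445,345),rib=(370,280,430,325),wheel=(260,225,335,285),crank=(312,222,330,250),tray=(445,395,575,495),chips=(490,345,555,402))),
 "top":(T,dict(org=(370,290,440,322),rib=(375,290,435,320),wheel=(475,272,542,335),crank=(487,313,507,330),tray=(230,205,325,270),chips=(262,262,312,318)))}
for n,(im,b) in cfg.items():
    g=lambda k,h,s,v:box(mask(im,h,s,v),*b[k])
    o=big(g("org",(5,18),(150,255),(80,255)));r=big(g("rib",F,F,(0,60)))
    for nm,c,z in(("org",o,.011),("rib",r,.063)):
        (p,wh,a)=cv2.minAreaRect(cast(n,c,z).astype(np.float32));print(n,nm,p,wh,a)
    w=g("wheel",(0,4),(150,255),(60,255))|g("wheel",(174,180),(150,255),(60,255))
    hull=cast(n,big(w),.062).astype(np.float32);print(n,"wheel ell",cv2.fitEllipse(cv2.convexHull(hull)),"circ",cv2.minEnclosingCircle(hull))
    k=g("crank",F,F,(0,60));c=big(k);print(n,"crank",cast(n,c.mean(0),.094),cast(n,c.mean(0),.118),len(c))
    t=big(g("tray",(50,75),(120,255),(40,255)));P=cast(n,t,.030).astype(np.float32);r=cv2.minAreaRect(P);print(n,"tray",r,cv2.boxPoints(r).tolist())
    m=g("chips",(100,120),(150,255),(60,255));N,_,st,ce=cv2.connectedComponentsWithStats(m)
    print(n,"chips",cast(n,ce[1:][st[1:,4]>5],.036).tolist())
a=cv2.resize(S[150:315,155:380,::-1],(800,587),interpolation=cv2.INTER_CUBIC);cv2.imwrite("pics/crop1.png",a)
E
```

```text
scene org (0.5033840537071228, -0.0036522075533866882) (0.12345820665359497, 0.03917571157217026) 80.62401580810547
scene rib (0.5188326835632324, 0.0033706948161125183) (0.09715867042541504, 0.038021866232156754) 81.0056381225586
scene wheel ell ((0.4967324435710907, -0.2213173508644104), (0.10762235522270203, 0.11038372665643692), 160.1756134033203) circ ((0.49596869945526123, -0.22158774733543396), 0.05664747208356857)
scene crank [[ 0.4582 -0.1908]] [[ 0.477 -0.177]] 31
scene tray ((0.667996346950531, 0.27272504568099976), (0.10336236655712128, 0.16708427667617798), 9.763642311096191) [[0.6028962731361389, 0.3462928235530853], [0.6312311291694641, 0.18162864446640015], [0.7330964207649231, 0.19915726780891418], [0.7047615647315979, 0.36382144689559937]]
scene chips [[0.503121114723655, 0.2312103330830693], [0.532916364752862, 0.26901261543854543], [0.5801417746261182, 0.22896931958368344]]
top org (0.5037187337875366, -0.0031973160803318024) (0.11468815803527832, 0.025407414883375168) 81.11289978027344
top rib (0.5010261535644531, -0.003693006932735443) (0.0767175629734993, 0.01348436065018177) 81.76395416259766
top wheel ell ((0.49634578824043274, -0.22147074341773987), (0.10014225542545319, 0.10627471655607224), 5.38824987411499) circ ((0.496845543384552, -0.22133877873420715), 0.0539226308465004)
top crank [[ 0.4568 -0.1918]] [[ 0.4534 -0.1889]] 8
top tray ((0.6585097908973694, 0.2668236792087555), (0.08219452947378159, 0.16078801453113556), 10.150718688964844) [[0.6038873195648193, 0.33871641755104065], [0.6322243213653564, 0.1804451197385788], [0.7131322622299194, 0.19493094086647034], [0.6847952604293823, 0.353202223777771]]
top chips [[0.5781072300766568, 0.22828298324562596], [0.530627375711222, 0.26719263683148775], [0.49972439543639713, 0.22906453475100907]]
```

View pics/crop1.png

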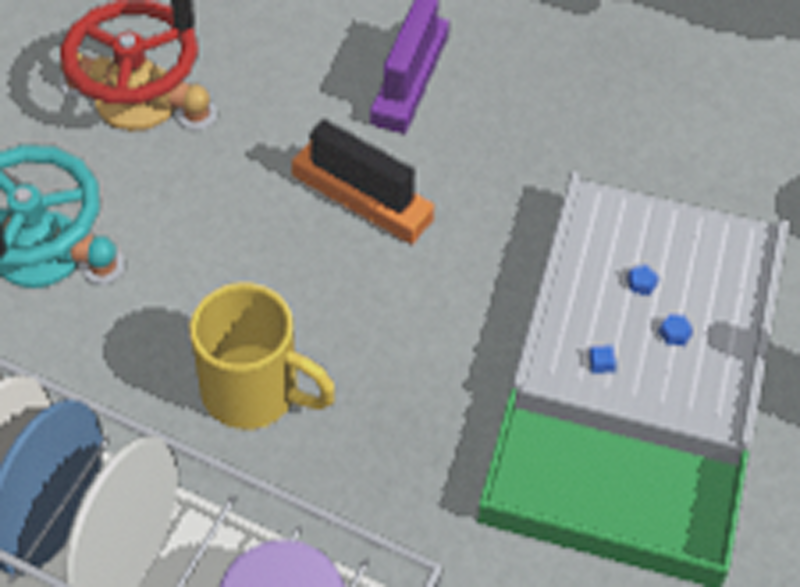

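The crop confirms the orange and black scraper at (360,180), the red valve at (130,50) and three chips on the board. The measurements fit the given sizes:
- **Crank:** radius 49.5 mm.
- **Chips:** within the stated x and y bounds.
- **Drainer:** edge centre at (0.617, 0.263), yaw 0.172.

Next I'll pick up the scraper, push the chips and set the scraper down.

```bash
cat >> h.py <<'E'
DO=np.array([.5185,.2455]);DY=.172
def dr(x,y):c,s=np.cos(DY),np.sin(DY);return DO+np.array([c*x-s*y,s*x+c*y])
def best(a,p):  # half-turn choice with the last joint farthest from its limit
    return min((a,a+np.pi),key=lambda b:(lambda q:9 if q is None else abs(q[5]))(manip.ik(p,down(b))))
E
python3 - <<'E'
from h import *
s=np.array([.5037,-.0034]);P=lambda xy,z:[*xy,z]
a=best(np.radians(-8.9),P(s,.2)); b=a+DY-np.radians(-8.9)
for xy,ang in((s,a),(dr(-.068,0),b),(dr(.102,0),b)):
    for z in(.2,.03): q=manip.ik(P(xy,z),down(ang));print(None if q is None else np.round(q,2))
manip.gripper_to(.05)
manip.move_ptp(P(s,.15),down(a))
manip.line_to(P(s,.026),rate=.15)
manip.gripper_to(0.0,40)
print("open",status.current_opening(),status.current_grasp_force())
manip.line_to(P(s,.17),rate=.2)
print(status.current_ft_force(),status.current_opening())
manip.move_ptp(P(dr(-.068,0),.17),down(b))
print(status.current_time(),status.current_ee_pos())
S=imaging.get_image("scene");cv2.imwrite("pics/carry.png",cv2.resize(S[130:330,200:460,::-1],(780,600),interpolation=cv2.INTER_CUBIC))
E
```

```text
[-0.01  0.18  1.9  -0.    1.06  0.15]
[-0.01  0.43  2.03 -0.    0.68  0.15]
[ 0.47  0.19  1.89 -0.    1.06  0.3 ]
[ 0.47  0.44  2.02 -0.    0.69  0.3 ]
[ 0.4   0.44  1.54 -0.    1.17  0.23]
[ 0.4   0.63  1.65 -0.    0.87  0.23]
open 0.019974474736374738 40.000954270362854
[ 0.42817478  0.41268502 -1.77153154] 0.019174567194491215
6.7333 [0.45150807 0.23303086 0.16943484]
```

View pics/carry.png

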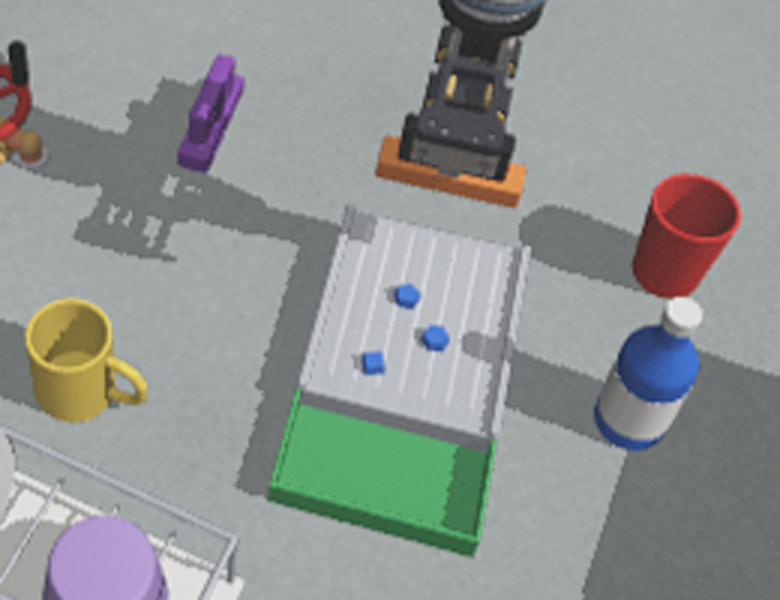

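The scraper is held level and square to the board, at (450,175) in the crop. Now I'll lower it and push.

```bash
python3 - <<'E'
from h import *
P=lambda xy,z:[*xy,z]
f=lambda:np.round(status.current_ft_force(),1)
manip.line_to(P(dr(-.068,0),.062),rate=.15);print(f())
manip.line_to(P(dr(-.068,0),.0572),rate=.03);print(f(),status.current_ee_pos())
for x in(-.02,.04,.104):
    manip.line_to(P(dr(x,0),.0572),rate=.08);print(x,f())
manip.sleep(.3)
manip.line_to(P(dr(-.03,0),.0575),rate=.15);print(f(),status.current_time())
for n in("scene","top"):
    S=imaging.get_image(n);np.save(f"pics/{n}1.npy",S)
a=np.load("pics/scene1.npy")[180:330,270:465,::-1];cv2.imwrite("pics/push.png",cv2.resize(a,(780,600),interpolation=cv2.INTER_CUBIC))
E
```

```text
[ 0.4  0.9 -1. ]
[-1.5 -0.2 -1.2] [0.45164394 0.23395809 0.05751812]
-0.02 [ 0.3 -0.5 -3.1]
0.04 [ 0.2 -0.1 -2. ]
0.104 [ 0.2  0.6 -2.5]
[ 0.8  0.1 -1.8] 11.9
```

View pics/push.png

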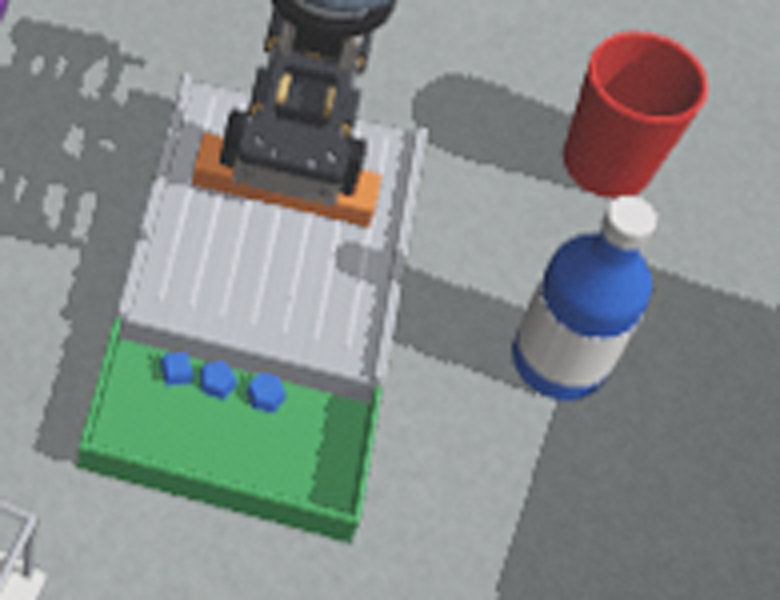

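All three chips lie in the tray, at (177,368), (217,380) and (266,391). The scraper is on the board. Next: lower it to contact, release it and take hold of the crank.

```bash
python3 - <<'E'
from h import *
P=lambda xy,z:[*xy,z]
f=lambda:np.round(status.current_ft_force(),1)
xy=dr(-.03,0);f0=f()[2];z=.0575
while z>.0545 and f()[2]<f0+4:
    z-=.0005;manip.line_to(P(xy,z),rate=.02)
print("set",z,f())
manip.gripper_to(.045);manip.line_to(P(xy,.2),rate=.25)
C=np.array([.4965,-.2214]);k=np.array([.4575,-.191])
st=cast("top",[[480*.64,311*.64]],.025)[0];s2=cast("scene",[[328*.64,279*.64]],.025)[0]
print("stub",st,s2,[np.degrees(np.arctan2(*(v-C)[::-1])) for v in(st,s2)])
a=best(0.,P(k,.2));print("a",a)
manip.move_ptp(P(k,.16),down(a))
S=imaging.get_image("scene");np.save("pics/scene2.npy",S)
cv2.imwrite("pics/rel.png",cv2.resize(S[110:310,150:450,::-1],(780,520),interpolation=cv2.INTER_CUBIC))
manip.line_to(P(k,.082),rate=.1);print(f())
manip.gripper_to(0.,30);print(f(),status.current_opening(),status.current_ee_pos(),status.current_time())
for q in(k,2*C-k):print(manip.ik(P(q,.082),down(a)))
E
```

```text
set 0.056 [-2.  -1.3  3.8]
stub [ 0.48585716 -0.16496404] [ 0.49418523 -0.16146741] [np.float64(100.67956075041698), np.float64(92.21182490703572)]
a 0.0
[-0.2  0.4  0.3]
[-1.5  1.5  4.6] 0.01731769435675482 [ 0.45749733 -0.19099104  0.08224167] 17.1333
[-3.98514940e-01  3.33193040e-01  2.01837286e+00 -4.44089210e-16
  7.90026753e-01 -3.98514940e-01]
[-4.42071643e-01  4.56825259e-01  1.81182143e+00 -4.44089210e-16
  8.72945967e-01 -4.42071643e-01]
```

View pics/rel.png

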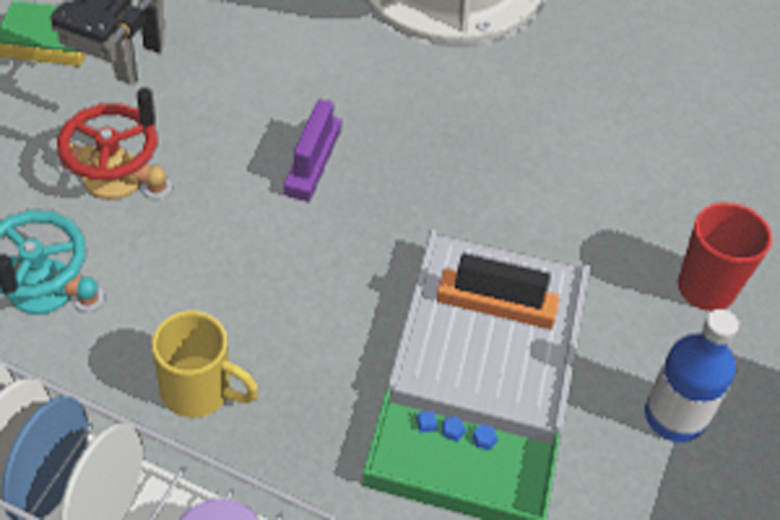

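The scraper stands upright on the board at (500,290), the chips are in the tray, and the crank is gripped (opening 17.3 mm). The pipe stub puts the stop at about 2 to 11° world direction, roughly 135° of turn away. I'll turn clockwise quickly for the first 100°, then in small steps with a force check.

```bash
python3 - <<'E'
from h import *
k=np.array([.4575,-.191]);u=k-np.array([.4965,-.2214]);a0=np.arctan2(u[1],u[0]);C=k-.05*u/np.hypot(*u)
np.save("C.npy",C);L=[];w=a0
print("a0",np.degrees(a0),C)
while True:
    w-=np.radians(10 if a0-w<np.radians(95) else 2.5)
    e=np.array([np.cos(w),np.sin(w)]);t=np.array([-e[1],e[0]])
    manip.line_to([*(C+.05*e),.082],rate=.06)
    F=np.array(status.current_ft_force());p=np.array(status.current_ee_pos());L.append(p[:2])
    print(round(np.degrees(w),1),"rad %.1f tan %.1f z %.1f"%(F[:2]@e,F[:2]@t,F[2]),((p[:2]-C-.05*e)*1000).round(1))
    if F[:2]@t>11 or a0-w>4.6 or np.hypot(*F[:2])>30: break
L=np.array(L);np.save("L.npy",L)
print(status.current_time(),status.current_opening())
E
```

```text
a0 142.06404179280042 [ 0.49693492 -0.22173901]
132.1 rad 2.0 tan -0.9 z 6.2 [0.3 0.4]
122.1 rad 3.2 tan -2.0 z 6.6 [0.3 0.4]
112.1 rad 3.1 tan -1.6 z 6.5 [0.3 0.4]
102.1 rad 5.1 tan -0.3 z 6.3 [0.4 0.4]
92.1 rad 5.7 tan -1.1 z 5.8 [0.6 0.4]
82.1 rad 6.1 tan -1.5 z 4.6 [0.9 0.3]
72.1 rad 6.5 tan -0.6 z 4.9 [1.  0.1]
62.1 rad 5.9 tan -0.2 z 3.2 [ 1.1 -0. ]
52.1 rad 5.4 tan -1.1 z 2.6 [ 1.1 -0.2]
42.1 rad 5.8 tan -2.4 z 3.4 [ 1.  -0.3]
39.6 rad 5.8 tan 0.1 z 2.8 [ 0.7 -0.1]
37.1 rad 5.4 tan -0.2 z 3.2 [ 0.7 -0.1]
34.6 rad 6.0 tan 0.6 z 4.7 [ 0.7 -0.1]
32.1 rad 4.8 tan 0.1 z 3.5 [ 0.7 -0.1]
29.6 rad 5.8 tan 0.2 z 3.3 [ 0.6 -0.2]
27.1 rad 5.7 tan -0.4 z 4.3 [ 0.6 -0.2]
24.6 rad 5.9 tan 0.5 z 3.7 [ 0.6 -0.2]
22.1 rad 5.9 tan 0.8 z 4.4 [ 0.6 -0.3]
19.6 rad 4.8 tan 0.3 z 4.4 [ 0.5 -0.3]
17.1 rad 4.3 tan -0.5 z 4.2 [ 0.5 -0.3]
14.6 rad 4.8 tan -0.8 z 5.4 [ 0.5 -0.3]
12.1 rad 4.8 tan -0.7 z 5.0 [ 0.5 -0.3]
9.6 rad 4.6 tan 0.1 z 4.5 [ 0.4 -0.3]
7.1 rad 5.8 tan 4.8 z 7.1 [0.3 0.6]
4.6 rad 6.0 tan 14.1 z 10.3 [0.  2.4]
23.8 0.017573217126644836
```

The stop is at about 7.8° (tangential force jumps to 14 N, tool held back 2.4 mm), which matches the stub direction. Now I'll open by exactly 720° from there.

```bash
python3 - <<'E'
from h import *
C=np.load("C.npy");A=7.8
ang=lambda:(lambda v:np.degrees(np.arctan2(v[1],v[0])))(np.array(status.current_ee_pos())[:2]-C)
def go(d,rate=.1):
    w=np.radians(d);e=np.array([np.cos(w),np.sin(w)]);manip.line_to([*(C+.05*e),.082],rate=rate)
    F=np.array(status.current_ft_force());return F[:2]@e,F[:2]@[-e[1],e[0]]
go(A,.03);M=0
for i in range(1,73):
    r,t=go(A+10*i);M=max(M,abs(r),abs(t))
    if i%12==0:print(i,round(r,1),round(t,1),round(ang(),2),status.current_opening())
    assert M<30
manip.sleep(.3);e1=A-ang();print("max",M,"err",e1)
go(A+e1,.01);manip.sleep(.3);print(ang(),status.current_ft_force(),status.current_time())
for n in("scene","top"):
    S=imaging.get_image(n);np.save(f"pics/{n}3.npy",S)
cv2.imwrite("pics/fin.png",cv2.resize(np.load("pics/scene3.npy")[:,:,::-1],(800,600),interpolation=cv2.INTER_CUBIC))
E
```

```text
12 -1.1 1.4 129.19 0.017365258011144413
24 -2.6 -0.1 -112.86 0.016917800342027615
36 4.9 1.0 8.84 0.01690436411811769
48 -3.4 1.5 128.82 0.017007197637294087
60 -2.1 0.7 -113.05 0.017152102624213576
72 6.9 1.2 8.92 0.017629858276347325
max 6.898556129395718 err -0.8736528864240514
7.664331629787148 [5.14276867 0.47577771 6.51547493] 42.9
```

View pics/fin.png

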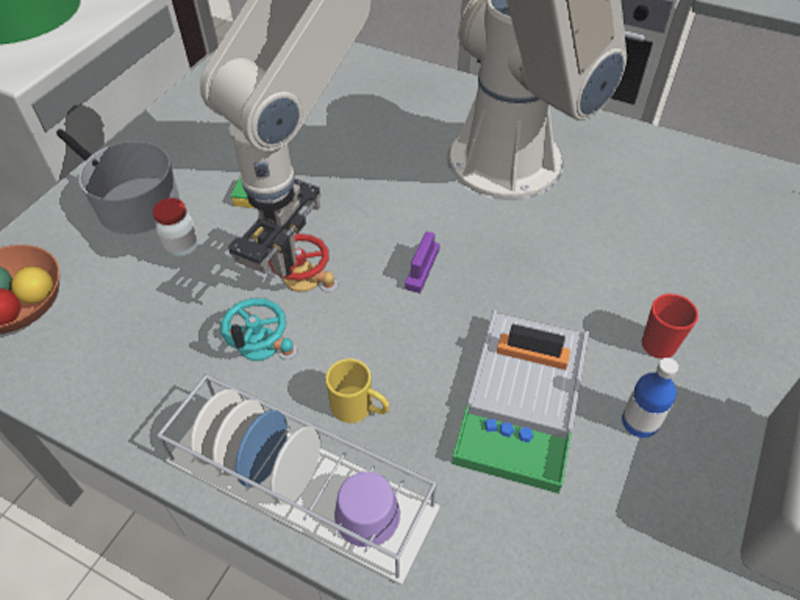

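The scraper is upright on the board at (535,345), the chips are in the tray at (508,430), and nothing else has moved. The crank is held two turns open, within about 0.5°.

```bash
python3 -c "
from plant import manip,status
print(manip.sign_off(),status.current_time())"
```

```text
the job is handed in; nothing more can be done
the job is handed in; nothing more can be done
```

The job is handed in: the three chips are in the tray, the scraper stands upright on the board, and the valve was closed to its stop and reopened two full turns (to within about 0.5°), with the crank still gripped at about 43 s.

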